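# Make up two chromatograph service kits

### The job

Make up the two service kits from the stock on the bench. Divided tray: the amber jar stands in the wide bay and the small carton lies flat along the narrow bay. Undivided steel tray: the flat round tin lies on the tray's floor with the brass hexagon nut lying flat on the middle of its lid, and the clear vial stands on the tray's floor beside them; keep the jar and the vial upright all along, and leave the steel ring, the solvent bottle and the beaker where they are.

Things in the scene. Friction and masses are not known exactly. Their poses are not given: they have to be found in the camera images.
- jar_center (a point): Small wide amber-glass jar with a flat white screw cap, standing: body 48 mm diameter to 48 mm up, cap 45 mm diameter, 68 mm tall in all, about 130 g. The point is at its centre, 34 mm above its underside; z up. It starts in the stock row on the bench.
- vial_center (a point): Slim clear-glass vial with a white screw cap, standing: body 28 mm diameter to 44 mm up, cap 24 mm diameter, 61 mm tall in all, about 40 g. The point is at its centre, 30.5 mm above its underside; z up. It starts in the stock row.
- tin_center (a point): Flat round aluminium tin (septa), closed, lying flat: 60 mm diameter, 22 mm high, with a plain flat lid, no hole; about 60 g. The point is at its centre, 11 mm above its underside; z up. It starts in the stock row.
- nut_center (a point): Brass hexagon nut with a 16 mm opening through it, lying flat: 34 mm across flats (39 mm across corners), 20 mm high, about 90 g. The point is at its centre, 10 mm above its underside; its x axis is square to one pair of flats (further pairs every 60 degrees); z up. It starts in the stock row.
- carton_center (a point): Small brown cardboard carton (glass liners) with a paper strip along its top, lying flat: 84 mm long (its x axis), 30 mm wide (y), 28 mm high (z), rigid, about 50 g. The point is at its centre, 14 mm above its underside. It starts in the stock row, pointing roughly away from the robot.
- collar_center (a point): Flat steel ring with a big hole: 54 mm outside, 32 mm hole, 12 mm high. Belongs to the stock but to neither kit, and stays where it is. The point is at its centre, 6 mm above the bench.
- tray_a: Divided kit tray, white plastic, fixed to the bench: 206 mm long (its y axis), 124 mm wide (its x axis), 22 mm high, floor and walls 4 mm thick. Origin at the centre of its underside. A 4 mm cross wall as high as the rim, at y = +15 mm, parts it into a narrow bay (inside 82 mm in y by 116 mm in x, middle at y = +58 mm) and a wide bay (inside 112 mm in y by 116 mm in x, middle at y = -43 mm). The floor's upper face is 4 mm above the origin.
- tray_b: Undivided kit tray, bare steel, fixed to the bench: 206 mm long (its y axis), 124 mm wide (its x axis), 22 mm high, floor and walls 4 mm thick, one open space of 198 by 116 mm inside. Origin at the centre of its underside; the floor's upper face is 4 mm above it.
- solvent_center (a point): Amber solvent bottle with a blue cap and paper label, 70 mm diameter, 140 mm tall, standing beside the trays; a bystander. The point is at its centre, 70 mm up.
- beaker_center (a point): Empty clear-glass beaker, 68 mm diameter, 85 mm tall, standing beside the trays; a bystander. The point is at its centre, 42.5 mm up.
Not all that is in view belongs to the job. Of the things shaped like the part that bears carton_center, the cardboard one is meant. What is shaped like the part that bears jar_center but brown is not meant.

How it is judged:
At the end, for the whole second after the job is handed in: Jar upright on the floor of the wide bay; carton flat on the floor of the narrow bay, along it within 0.3 rad; tin flat and vial upright on the steel tray's floor; nut flat on the tin, centres within 12 mm. Flat and upright mean within 0.1 rad. All at rest (x of jar_center in the frame of tray_a between -0.036 and 0.036 m and y of jar_center in the frame of tray_a between -0.077 and -0.009 m and z of jar_center in the frame of tray_a between 0.033 and 0.043 m and angle between each of jar_center, carton_center, tin_center, nut_center, vial_center's own z axis and vertical below 0.1 rad and x of carton_center in the frame of tray_a between -0.02 and 0.02 m and y of carton_center in the frame of tray_a between 0.03 and 0.086 m and z of carton_center in the frame of tray_a between 0.013 and 0.023 m and angle between the x axis of carton_center and the x axis of tray_a, either way round below 0.3 rad and x of tin_center in the frame of tray_b between -0.03 and 0.03 m and y of tin_center in the frame of tray_b between -0.071 and 0.071 m and z of tin_center in the frame of tray_b between 0.01 and 0.02 m and horizontal distance between nut_center and tin_center below 0.012 m and z of nut_center in the frame of tin_center between 0.016 and 0.026 m and x of vial_center in the frame of tray_b between -0.046 and 0.046 m and y of vial_center in the frame of tray_b between -0.087 and 0.087 m and z of vial_center in the frame of tray_b between 0.0295 and 0.0395 m and linear speed of each of jar, vial, tin, nut, carton below 0.02 m/s); the robot touches nothing.
It fails at once if the steel ring was moved by more than 20 mm (distance of collar_center from where it was at the start of the episode above 0.02 m).
It fails at once if the solvent bottle was moved by more than 20 mm (distance of solvent_center from where it was at the start of the episode above 0.02 m).
It fails at once if the beaker was moved by more than 20 mm (distance of beaker_center from where it was at the start of the episode above 0.02 m).
It fails at once if the glass jar was tipped by more than 40 degrees (angle between jar_center's own z axis and vertical above 0.7 rad).
It fails at once if the glass vial was tipped by more than 40 degrees (angle between vial_center's own z axis and vertical above 0.7 rad).
It also fails if it takes over 122 s, if anything falls off the work surface, if the arm or the gripper's body presses on something with over 40 N, if the wrist force passes 120 N, or if a joint passes its speed limit or range.

### The arm

A 6-joint arm with a two-finger parallel gripper is mounted at the origin on the work surface. World frame = base frame: x ahead of the robot, y to its left, z up, the work surface at z = 0. Lengths are in m, angles in rad, forces in N, time in s.
With the tool pointing down it reaches from about 0.3 to 0.775 m from the base axis. Payload 14.6 kg.
Tool frame: the origin (TCP) lies between the finger pads; the fingertips stand 14 mm ahead of it and the grasp point (between the pads) lies 5 mm behind it; z points along the fingers, y is the line along which they close (so a half turn about z gives the same grasp; the last joint's range is limited). The gripper opens to 94 mm and grips with 3 to 60 N. Pads are 16 mm wide; open, the fingers measure 119 mm over their backs; the gripper's body (75 mm by 177 mm) begins 78 mm behind the grasp point.
Start: joints at [-1.214, 0.3, 1.521, -0, 1.321, -0.067], TCP at [0.226, -0.501, 0.219] pointing down, gripper open.
Joint ranges: [-3.03, 3.03], [-0.79, 2.21], [0.23, 2.52], [-1.04, 4.18], [0, 3.07], [-2.55, 2.55]. Speed limits (rad/s): [2.22, 2.22, 2.57, 3.14, 3.14, 3.14].

### API

Orientations are given as [roll, pitch, yaw] about the fixed x, y, z axes, in that order (R = Rz(yaw) Ry(pitch) Rx(roll)).
In Python, from station import ctrl gives the robot as it stands. The module is installed in compiled form; this text tells all that it offers.
- The arm moves only by the tool move_arm, never from a script. Its argument "targets" is a list of rows, each a list of 7 numbers: the opening, from -1 (shut) to 1 (fully open), then the shift along the tool's x, y, z in units of 50 mm (1.0 is 50 mm), then the turn, a rotation vector about the tool's x, y, z in rad. A call has 1 to 12 rows; each row is the pose to reach, as a shift and turn from the pose commanded when the call began, along the tool's axes at that moment; what a row does not reach only later rows make up. A row lasts 1/10 s, in which the tool goes at most 50 mm and 8.59 degrees, less where a joint would pass 70% of its speed; a pose out of reach is approached as far as the arm can. A call with a gripper value outside its range is refused whole. The fingers move at their own pace and stop on an object; "grip_force" is the grip in N (left out, the last holds). Time passes only in rows, so rows that repeat a pose let the fingers close. It gives the time, the measured TCP pose, the force, the opening and the grip force at its end, in the units of the state.
- ctrl.get_obs(): the state, without advancing time (a new reading comes with each control period).
- ctrl.camera(name): name is "scene" or "top" or "wrist"; returns (picture, depth): 400x640x3 uint8, red, green, blue; 400x640 float32, m along the optical axis (not along the pixel's ray), 0 where there is no reading.
- ctrl.camera_params(name): a dict with "intrinsics" (3x3 intrinsics, pixels), "rvec" (rotation vector, rad) and "tvec" (3), from world to camera coordinates, as OpenCV has them; the wrist camera has in their place "T_tool_cam" (4x4, takes a point from camera to tool coordinates, whose origin is the TCP and whose axes are the flange's). Camera axes: x right, y down, z forward; pixel columns grow to the right and rows downward; lengths in m; the calibration is good to about 2 mm. A picture is of the moment at which its call begins: read the wrist's pose just before it. camera_params takes no time and is no camera call.
- ctrl.hand_in(): hands the job in; it is judged then, once.
Trained networks look in the newest picture that a camera, given by its name, has taken for a name from the list of things; names that differ only in an ending like _2 or _b are one class to them, and where a whole thing is asked for, a point or a joint stands for the part that bears it (a point fixed in the world has none). Each returns a list of dicts, best first, with "score" (0 to 1); they miss things now and then, are a little off and sometimes report something else, mostly with a low value. They report only what shows in the picture. A call takes as long as a camera call. They do not tell look-alikes from the thing itself.
- ctrl.cut_out(camera, target): "region" (400x640 bool, what is visible of it) and "point" ([column, row] in pixels, amid what is visible of it).
- ctrl.tip_of(camera, target): "point" ([column, row] in pixels: a listed point, or the origin of a listed thing).
The state is a dict: "time_s": time; "qpos": joint angles; "joint_vel": joint speeds; "tau": joint torques, N m; "ee_pos": TCP position; "eef_rot": TCP orientation; "force": force on the tool from outside, world axes, zero at the start; "moment": the same for the moment, N m; "grip_width": finger opening in m; "grip_force": force on a finger pad.
Only numpy, scipy, OpenCV 4.12 (cv2) and the standard library are available. Lean on these libraries where they do the work, as an engineer would, in place of code of your own. Each camera call takes 0.05 s, during which the arm holds its last target. There are 200 camera calls.

## Working session

There is one attempt and no reset: what is moved stays moved. The work goes in short steps, Python scripts to look and compute and a tool call to move; the robot and the scene stay as the last step left them, time stands still between calls to the robot, and variables do not carry over. Pictures are saved under pics/ and viewed, at most 14 in all, crops included, and the job is handed in when it is done.

Besides the shell and the picture viewer there is one more tool, called after "Request:" as a command line: name --pt "numbers of a row" for each row, then --argument value for the rest. move_arm: Moves the arm, as the interface text tells. Its arguments: {"type":"object","properties":{"targets":{"type":"array"},"grip_force":{"type":"number"}},"required":["targets"]}

```bash
mkdir -p pics
cat > h.py <<'E'
import numpy as np, cv2
from scipy.spatial.transform import Rotation as R
from station import ctrl
def T_wc(cam,obs=None):
    p=ctrl.camera_params(cam)
    if 'T_tool_cam' in p:
        T=np.eye(4);T[:3,:3]=R.from_euler('xyz',obs['eef_rot']).as_matrix() if len(obs['eef_rot'])==3 else R.from_quat(obs['eef_rot']).as_matrix()
        T[:3,3]=obs['ee_pos'];return T@p['T_tool_cam'],p['intrinsics']
    T=np.eye(4);T[:3,:3]=cv2.Rodrigues(np.array(p['rvec'],float))[0];T[:3,3]=np.ravel(p['tvec'])
    return np.linalg.inv(T),p['intrinsics']
def shot(cam):
    o=ctrl.get_obs();im,d=ctrl.camera(cam);T,K=T_wc(cam,o)
    return im,d,T,np.array(K)
def cloud(d,T,K):
    v,u=np.mgrid[:400,:640]
    P=np.stack([(u-K[0,2])/K[0,0]*d,(v-K[1,2])/K[1,1]*d,d],-1)
    return P@T[:3,:3].T+T[:3,3]
def onplane(px,z,T,K):
    r=T[:3,:3]@np.array([(px[0]-K[0,2])/K[0,0],(px[1]-K[1,2])/K[1,1],1]);return T[:3,3]+r*(z-T[2,3])/r[2]
E
python3 - <<'E'
from h import *
print(ctrl.get_obs())
for c in ['scene','top']:
    im,d,T,K=shot(c);cv2.imwrite(f'pics/{c}0.png',im[...,::-1]);W=cloud(d,T,K);print(c,T[:3,3])
    for n in ['jar_center','vial_center','tin_center','nut_center','carton_center','collar_center','tray_a','tray_b','solvent_center','beaker_center']:
        for r in ctrl.cut_out(c,n)[:3]:
            m=r['region']&(d>0);P=W[m]
            if len(P)==0: print(n,'none');continue
            zt=np.percentile(P[:,2],95);top=P[P[:,2]>zt-.006]
            rc=cv2.minAreaRect((top[:,:2]*1000).astype(np.float32))
            print(n,round(r['score'],2),np.round(r['point']),m.sum(),'ztop',zt.round(3),'rect',np.round(rc[0],1),np.round(rc[1],1),round(rc[2],1))
E
```

```text
{'time_s': 0.0, 'qpos': array([-1.21359523e+00,  3.00475562e-01,  1.52158723e+00,  2.50856485e-05,
        1.32071317e+00, -6.66366367e-02]), 'joint_vel': array([ 1.11568279e-03,  6.98228758e-05,  1.93731742e-03, -9.96622034e-04,
        9.05855733e-05, -5.38556274e-04]), 'tau': array([ 2.29265161e-04, -5.31799507e+01, -3.52732408e+01,  7.08829612e-02,
        2.43914605e-02, -1.20249942e-04]), 'ee_pos': array([ 0.22609009, -0.50110443,  0.21888128]), 'eef_rot': array([-3.14041359e+00, -1.03037310e-04,  4.23831447e-01]), 'force': array([ 0.72258997, -0.23110508, -0.98166144]), 'moment': array([ 0.01004833,  0.01129916, -0.03010865]), 'grip_force': 0.0, 'grip_width': 0.0939799051262543}
scene [ 1.47519821 -0.218096    0.83059257]
jar_center 0.96 [298. 197.] 488 ztop 0.071 rect [428.5 -53.5] [40.6 47. ] 81.0
jar_center 0.74 [375. 160.] 424 ztop 0.071 rect [298.9 206.1] [41.9 45.2] 73.2
vial_center 0.48 [201. 211.] 225 ztop 0.063 rect [ 439.7 -318.8] [21.6 22.4] 72.0
tin_center 0.86 [383. 200.] 304 ztop 0.027 rect [451.2 185.2] [57.9 54.8] 4.8
nut_center 0.49 [428. 190.] 123 ztop 0.025 
[... 1504 characters left out ...]
 243 ztop 0.035 rect [ 429.2 -184.7] [29.4 82.3] 87.7
collar_center 0.69 [291. 209.] 148 ztop 0.019 rect [433.6  53.2] [45.7 49.2] 77.7
tray_a 0.84 [352. 153.] 2133 ztop 0.022 rect [ 621.6 -143.5] [125.4 206.7] 13.9
tray_a 0.82 [270. 152.] 2070 ztop 0.022 rect [618.5 141.8] [202.9 125.7] 76.6
tray_b 0.84 [352. 153.] 2133 ztop 0.022 rect [ 621.6 -143.5] [125.4 206.7] 13.9
tray_b 0.82 [270. 152.] 2070 ztop 0.022 rect [618.5 141.8] [202.9 125.7] 76.6
solvent_center 0.86 [187. 150.] 461 ztop 0.142 rect [608.8 417.1] [29.4 27.4] 46.3
beaker_center 0.56 [434. 157.] 397 ztop 0.086 rect [ 610.3 -411.1] [58.2 67. ] 42.0
beaker_center 0.41 [184. 149.] 472 ztop 0.142 rect [608.8 417.1] [29.4 27.4] 46.3
```

View pics/scene0.png

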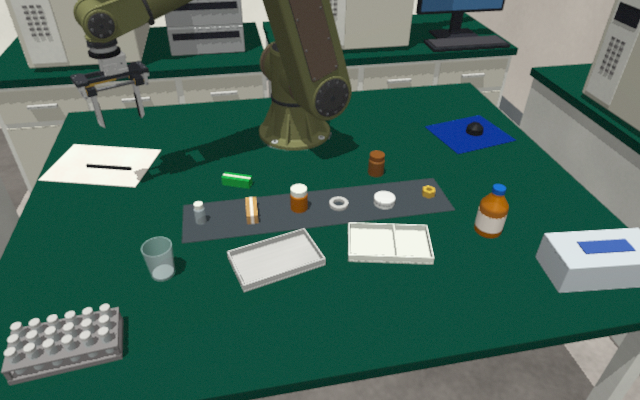

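View pics/top0.png

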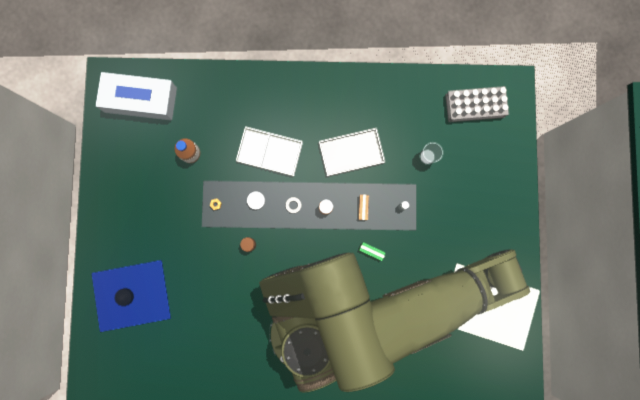

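The mat row runs from the vial (scene px 201,211) through carton (252,210), jar (298,197), ring (338,202) and tin (383,200) to the nut (428,190). The green carton (237,181) and brown jar (375,160) are decoys. The divided tray is at (390,243), its cross wall shifted towards +y; the steel tray is at (274,256).

Request:
move_arm --pt "1 5.36 -1.57 0 0 0 0.424" --pt "1 5.36 -1.57 0 0 0 0.424" --pt "1 5.36 -1.57 0 0 0 0.424" --pt "1 5.36 -1.57 0 0 0 0.424" --pt "1 5.36 -1.57 0 0 0 0.424" --pt "1 5.36 -1.57 0 0 0 0.424" --pt "1 5.36 -1.57 0 0 0 0.424" --pt "1 5.36 -1.57 0 0 0 0.424" --pt "1 5.36 -1.57 0 0 0 0.424" --pt "1 5.36 -1.57 0 0 0 0.424" --grip_force 12

```text
time_s: 2.1
ee_pos: [0.4374, -0.3205, 0.2195]
eef_rot: [3.141, -0.0, -0.002]
force: [-1.2, -0.1, 0.0]
grip_width: 0.0941
grip_force: 0.0
```

```bash
cat >> h.py <<'E'
def look(names,fn=None):
    o=ctrl.get_obs();im,d,T,K=shot('wrist');W=cloud(d,T,K)
    if fn: cv2.imwrite(fn,im[...,::-1])
    p=o['ee_pos'];yaw=o['eef_rot'][2];print('tcp',p.round(4),'rot',np.round(o['eef_rot'],3),'t',round(o['time_s'],1),'w',round(o['grip_width'],3))
    for n in names:
        for r in ctrl.cut_out('wrist',n)[:2]:
            m=r['region']&(d>0);P=W[m]
            if len(P)<20: print(n,'few');continue
            zt=np.percentile(P[:,2],90);top=P[P[:,2]>zt-.005]
            rc=cv2.minAreaRect((top[:,:2]*1000).astype(np.float32));c=np.array(rc[0])/1000
            dl=c-p[:2];u=[dl@[np.cos(yaw),np.sin(yaw)]*20,dl@[np.sin(yaw),-np.cos(yaw)]*20]
            print(n,round(r['score'],2),np.round(r['point']),'ztop',zt.round(4),'rect',np.round(rc[0],1),np.round(rc[1],1),round(rc[2],1),'units',np.round(u,2))
    return im,d,T,K,W
E
python3 - <<'E'
from h import *
im,d,T,K,W=look(['vial_center','carton_center'],'pics/w1.png')
print(ctrl.camera_params('wrist')['T_tool_cam'])
near=(abs(W[...,0]-.435)<.04)&(abs(W[...,1]+.25)<.02)&(d>0);print('mat z',np.median(W[near][:,2]))
im,d,T,K=shot('scene');W=cloud(d,T,K)
for k,c,yaw in [('a',(.6205,.1435),-.239),('b',(.623,-.1425),.243)]:
    D=W[...,:2]-c;x=D[...,0]*np.cos(yaw)+D[...,1]*np.sin(yaw);y=-D[...,0]*np.sin(yaw)+D[...,1]*np.cos(yaw)
    m=(abs(x)<.04)&(abs(y)<.09)&(d>0);print(k,'floor',np.percentile(W[m][:,2],20))
    if k=='a':
        w=m&(W[...,2]>.017);print('wall y',np.percentile(y[w],[10,50,90]))
near=(abs(W[...,0]-.435)<.03)&(abs(W[...,1]-.12)<.02)&(d>0);print('mat z',np.median(W[near][:,2]))
E
```

```text
tcp [ 0.4374 -0.3205  0.2195] rot [ 3.141e+00 -0.000e+00 -2.000e-03] t 2.1 w 0.094
vial_center 0.81 [326. 183.] ztop 0.0615 rect [ 440.  -321.9] [22.  22.7] 89.5 units [0.05 0.03]
carton_center 0.97 [263. 287.] ztop 0.0286 rect [ 340.2 -259.7] [ 59.9 173.9] 62.4 units [-1.95 -1.21]
carton_center 0.71 [221. 187.] ztop 0.0288 rect [ 433.2 -186.2] [30.6 83.6] 88.0 units [-0.09 -2.69]
[[-3.61664068e-04 -9.60740251e-01 -2.77449166e-01  8.22305436e-02]
 [ 9.99999667e-01 -5.50404217e-04  6.02386159e-04 -2.97614942e-04]
 [-7.31445821e-04 -2.77448856e-01  9.60740130e-01 -1.65195253e-01]
 [ 0.00000000e+00  0.00000000e+00  0.00000000e+00  1.00000000e+00]]
mat z 0.325766688782417
a floor 0.003522102778424352
wall y [0.01406424 0.01577748 0.01752445]
b floor 0.004275826273907923
mat z 0.0028193269240459062
```

View pics/w1.png

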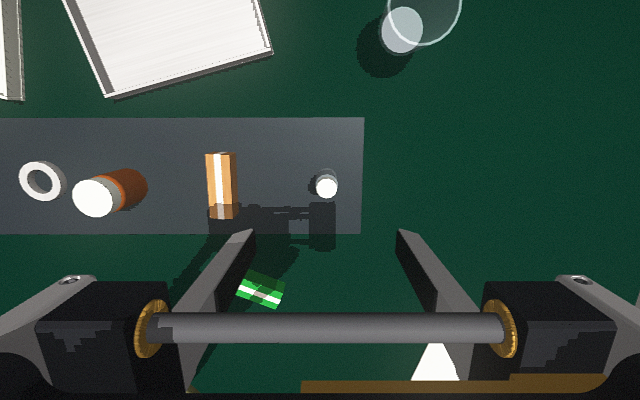

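The wrist view shows the vial cap at (326,184), centred between the fingers, the cardboard carton at (221,187) and the steel tray at the top. Now to grasp the vial.

Request:
move_arm --pt "1 0.05 0.03 1 0 0 0" --pt "1 0.05 0.03 2 0 0 0" --pt "1 0.05 0.03 3 0 0 0" --pt "1 0.05 0.03 3.5 0 0 0" --pt "1 0.05 0.03 3.83 0 0 0" --pt "1 0.05 0.03 3.83 0 0 0" --pt "-1 0.05 0.03 3.83 0 0 0" --pt "-1 0.05 0.03 3.83 0 0 0" --pt "-1 0.05 0.03 3.83 0 0 0" --pt "-1 0.05 0.03 3.83 0 0 0" --pt "-1 0.05 0.03 3.83 0 0 0" --pt "-1 0.05 0.03 3.83 0 0 0"

```text
time_s: 3.5
ee_pos: [0.4407, -0.3211, 0.0281]
eef_rot: [3.141, -0.0, -0.0]
force: [0.0, -0.1, 0.2]
grip_width: 0.0494
grip_force: 0.0
```

Request:
move_arm --pt "-1 0 0 0 0 0 0" --pt "-1 0 0 0 0 0 0" --pt "-1 0 0 0 0 0 0" --pt "-1 0 0 0 0 0 0" --pt "-1 0 0 -0.3 0 0 0" --pt "-1 0 0 -0.8 0 0 0" --pt "-1 0 0 -1.4 0 0 0" --pt "-1 0.4 -0.25 -2 0 0 0" --pt "-1 1 -0.65 -2 0 0 0" --pt "-1 1.7 -1.1 -2 0 0 0" --pt "-1 2.4 -1.5 -2 0 0 0" --pt "-1 3 -1.9 -2 0 0 0"

```text
time_s: 4.7
ee_pos: [0.5922, -0.225, 0.1293]
eef_rot: [3.141, -0.001, -0.0]
force: [1.0, 0.1, -0.7]
grip_width: 0.0277
grip_force: 12.0
```

Request:
move_arm --pt "-1 0.5 -0.3 0 0 0 0" --pt "-1 0.9 -0.6 0.2 0 0 0" --pt "-1 0.9 -0.6 0.8 0 0 0" --pt "-1 0.9 -0.6 1.4 0 0 0" --pt "-1 0.9 -0.6 1.75 0 0 0" --pt "-1 0.9 -0.6 1.9 0 0 0" --pt "-1 0.9 -0.6 1.92 0 0 0" --pt "0.06 0.9 -0.6 1.92 0 0 0" --pt "0.06 0.9 -0.6 1.92 0 0 0" --pt "0.06 0.9 -0.6 1.92 0 0 0" --pt "0.06 0.9 -0.6 1.92 0 0 0" --pt "0.06 0.9 -0.6 1.4 0 0 0"

```text
time_s: 5.9
ee_pos: [0.6341, -0.1955, 0.0552]
eef_rot: [-3.14, 0.005, -0.0]
force: [0.2, -0.0, -0.3]
grip_width: 0.0503
grip_force: 0.0
```

Request:
move_arm --pt "0.5 0 0 -0.6 0 0 0" --pt "0.5 0 0 -1.25 0 0 0" --pt "0.5 -0.9 -0.1 -1.25 0 0 0.035" --pt "0.5 -1.9 -0.15 -1.25 0 0 0.035" --pt "0.5 -2.9 -0.2 -1.25 0 0 0.035" --pt "0.5 -3.7 -0.2 -1.25 0 0 0.035" --pt "0.5 -4.06 -0.2 -1.25 0 0 0.035" --pt "0.5 -4.06 -0.2 -1.25 0 0 0.035" --pt "0.5 -4.06 -0.2 -0.4 0 0 0.035" --pt "0.5 -4.06 -0.2 0.3 0 0 0.035" --pt "0.5 -4.06 -0.2 0.77 0 0 0.035" --pt "0.5 -4.06 -0.2 0.77 0 0 0.035"

```text
time_s: 7.1
ee_pos: [0.4322, -0.1854, 0.017]
eef_rot: [-3.14, 0.004, -0.035]
force: [-0.6, 0.2, 0.0]
grip_width: 0.0705
grip_force: 0.0
```

Request:
move_arm --pt "-1 0 0 0 0 0 0" --pt "-1 0 0 0 0 0 0" --pt "-1 0 0 0 0 0 0" --pt "-1 0 0 0 0 0 0" --pt "-1 0 0 0 0 0 0" --pt "-1 0 0 0 0 0 0" --pt "-1 0 0 0 0 0 0" --pt "-1 0 0 -0.5 0 0 0" --pt "-1 0 0 -1.2 0 0 0" --pt "-1 0 0 -2 0 0 0" --pt "-1 0 0 -2.4 0 0 0" --pt "-1 0 0 -2.4 0 0 0"

```text
time_s: 8.3
ee_pos: [0.4337, -0.1866, 0.142]
eef_rot: [3.14, -0.004, -0.035]
force: [-0.3, 1.0, -0.6]
grip_width: 0.0297
grip_force: 12.0
```

```bash
cat > tray.py <<'E'
from h import *
im,d,T,K=shot('scene');cv2.imwrite('pics/scene1.png',cv2.resize(im[120:320,140:460,::-1],(800,500)))
print(ctrl.get_obs()['ee_pos'],ctrl.get_obs()['eef_rot'],ctrl.get_obs()['grip_width'])
E
python3 tray.py
```

```text
[ 0.43297286 -0.18623312  0.1400083 ] [ 3.14075007e+00 -1.71300598e-03 -3.52659313e-02] 0.03010640429605852
```

View pics/scene1.png

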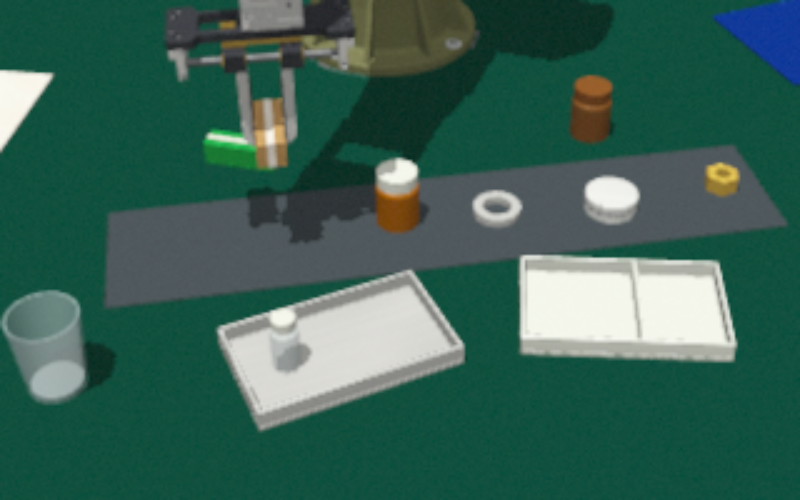

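The scene crop shows the vial upright in the steel tray (285,340) and the carton held at (270,130). The narrow bay is on the right side of the divided tray.

Request:
move_arm --pt "-1 0.3 -0.6 0 0 0 0.03" --pt "-1 0.7 -1.5 0 0 0 0.07" --pt "-1 1.15 -2.4 0 0 0 0.1" --pt "-1 1.6 -3.3 0 0 0 0.15" --pt "-1 2 -4.2 0 0 0 0.2" --pt "-1 2.45 -5.1 0 0 0 0.204" --pt "-1 2.9 -6 0 0 0 0.204" --pt "-1 3.3 -6.9 0 0 0 0.204" --pt "-1 3.6 -7.6 0 0 0 0.204" --pt "-1 3.75 -7.86 0 0 0 0.204" --pt "-1 3.75 -7.86 0 0 0 0.204" --pt "-1 3.75 -7.86 0 0 0 0.204"

```text
time_s: 9.55
ee_pos: [0.6332, 0.1994, 0.1376]
eef_rot: [3.14, 0.002, -0.239]
force: [-0.1, -0.5, -0.7]
grip_width: 0.0299
grip_force: 12.0
```

Run:
```python
from h import *
look(['tray_a'],'pics/w2.png')
```

```text
tcp [0.6332 0.1994 0.1376] rot [ 3.14e+00  2.00e-03 -2.39e-01] t 9.6 w 0.03
tray_a 0.95 [401. 178.] ztop 0.0212 rect [623.1 142.3] [206.5 123.8] 76.1 units [0.07 1.16]
tray_a 0.58 [597. 151.] ztop 0.0208 rect [610.3 -82.8] [125.5  82.5] 14.0 units [0.89 5.59]
```

View pics/w2.png

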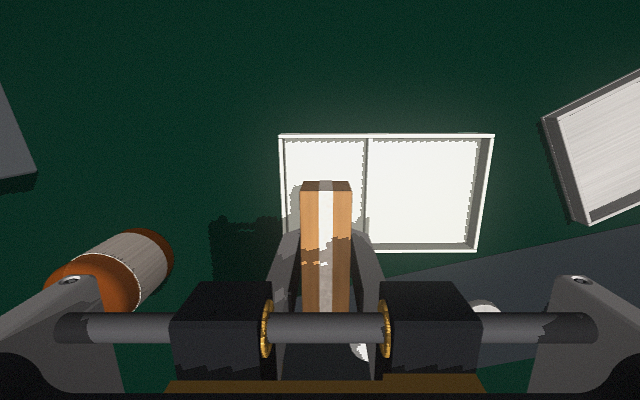

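The wrist view shows the carton (325,240) aligned with the narrow bay (280–365 px wide), so it can go down.

Request:
move_arm --pt "-1 0.07 0 0.5 0 0 0" --pt "-1 0.07 0 1.1 0 0 0" --pt "-1 0.07 0 1.7 0 0 0" --pt "-1 0.07 0 2.1 0 0 0" --pt "-1 0.07 0 2.28 0 0 0" --pt "-1 0.07 0 2.31 0 0 0" --pt "-1 0.07 0 2.31 0 0 0" --pt "-0.04 0.07 0 2.31 0 0 0" --pt "-0.04 0.07 0 2.31 0 0 0" --pt "-0.04 0.07 0 2.31 0 0 0" --pt "-0.04 0.07 0 1.6 0 0 0" --pt "-0.04 0.07 0 0.6 0 0 0"

```text
time_s: 10.85
ee_pos: [0.636, 0.1989, 0.108]
eef_rot: [3.139, 0.005, -0.239]
force: [0.3, 0.1, 0.8]
grip_width: 0.0452
grip_force: 0.0
```

Request:
move_arm --pt "0.7 -0.2 0.4 -0.4 0 0 0" --pt "0.7 -0.6 1.2 -0.4 0 0 0" --pt "0.7 -1.05 2.1 -0.4 0 0 0" --pt "0.7 -1.5 3 -0.4 0 0 0" --pt "0.7 -1.9 3.9 -0.4 0 0 0" --pt "0.7 -2.35 4.8 -0.4 0 0 0" --pt "0.7 -2.7 5.5 -0.4 0 0 0" --pt "0.7 -2.86 5.89 -0.4 0 0 0" --pt "0.7 -2.86 5.89 -0.4 0 0 0" --pt "0.7 -2.86 5.89 -0.4 0 0 0"

```text
time_s: 11.85
ee_pos: [0.429, -0.053, 0.1299]
eef_rot: [-3.141, -0.001, -0.24]
force: [-0.2, 0.5, 0.4]
grip_width: 0.0799
grip_force: 0.0
```

Run:
```python
from h import *
look(['jar_center','collar_center','tray_b','tray_a'])
```

```text
tcp [ 0.429  -0.053   0.1299] rot [-3.141e+00 -1.000e-03 -2.400e-01] t 11.8 w 0.08
jar_center 0.74 [228. 204.] ztop 0.0126 rect [437.5  54.9] [52.2 53.3] 67.2 units [-0.35 -2.14]
jar_center 0.56 [327. 208.] ztop 0.0686 rect [430.2 -55.1] [43.3 44.2] 76.3 units [0.03 0.04]
collar_center 0.93 [233. 206.] ztop 0.0126 rect [437.7  54.9] [52.2 53. ] 67.2 units [-0.34 -2.14]
tray_b 0.91 [100.  58.] ztop 0.0205 rect [603.7 124.5] [164.1  95. ] 76.5 units [ 2.55 -4.28]
tray_b 0.77 [332.  26.] ztop 0.0215 rect [ 561.3 -110.3] [154.4  63.9] 76.4 units [2.84 0.48]
tray_a 0.91 [100.  58.] ztop 0.0205 rect [603.7 124.5] [164.1  95. ] 76.5 units [ 2.55 -4.28]
tray_a 0.77 [332.  26.] ztop 0.0215 rect [ 561.3 -110.3] [154.4  63.9] 76.4 units [2.84 0.48]
```

Request:
move_arm --pt "0.7 0.03 0.04 0.6 0 0 0" --pt "0.7 0.03 0.04 1.3 0 0 0" --pt "0.7 0.03 0.04 1.8 0 0 0" --pt "0.7 0.03 0.04 1.92 0 0 0" --pt "0.7 0.03 0.04 1.92 0 0 0" --pt "-1 0.03 0.04 1.92 0 0 0" --pt "-1 0.03 0.04 1.92 0 0 0" --pt "-1 0.03 0.04 1.92 0 0 0" --pt "-1 0.03 0.04 1.92 0 0 0" --pt "-1 0.03 0.04 1.92 0 0 0" --pt "-1 0.03 0.04 1.92 0 0 0" --pt "-1 0.03 0.04 1.92 0 0 0" --grip_force 20

```text
time_s: 13.3
ee_pos: [0.4298, -0.0553, 0.0339]
eef_rot: [3.142, -0.001, -0.239]
force: [-0.6, 0.3, 6.7]
grip_width: 0.0474
grip_force: 20.0
```

Request:
move_arm --pt "-1 0 0 -0.3 0 0 0" --pt "-1 0 0 -0.9 0 0 0" --pt "-1 0 0 -1.5 0 0 0" --pt "-1 0.2 -0.3 -2 0 0 0" --pt "-1 0.7 -0.9 -2 0 0 0" --pt "-1 1.2 -1.6 -2 0 0 0" --pt "-1 1.7 -2.3 -2 0 0 0" --pt "-1 2.2 -3 -2 0 0 0" --pt "-1 2.6 -3.6 -2 0 0 0" --pt "-1 2.82 -3.89 -2 0 0 0" --pt "-1 2.82 -3.89 -2 0 0 0" --pt "-1 2.82 -3.89 -1.7 0 0 0"

```text
time_s: 14.5
ee_pos: [0.6131, 0.1003, 0.1191]
eef_rot: [-3.141, -0.002, -0.239]
force: [-0.0, 0.2, -1.4]
grip_width: 0.0475
grip_force: 20.0
```

Request:
move_arm --pt "-1 0 0 0.5 0 0 0" --pt "-1 0 0 1 0 0 0" --pt "-1 0 0 1.4 0 0 0" --pt "-1 0 0 1.56 0 0 0" --pt "-1 0 0 1.61 0 0 0" --pt "-1 0 0 1.61 0 0 0" --pt "0.36 0 0 1.61 0 0 0" --pt "0.36 0 0 1.61 0 0 0" --pt "0.36 0 0 1.61 0 0 0" --pt "0.36 0 0 1.2 0 0 0" --pt "0.36 0 0 0.4 0 0 0" --pt "0.36 0 0 -0.2 0 0 0"

```text
time_s: 15.7
ee_pos: [0.6129, 0.1003, 0.1306]
eef_rot: [-3.141, -0.001, -0.239]
force: [-0.3, 0.4, 0.5]
grip_width: 0.0643
grip_force: 0.0
```

Request:
move_arm --pt "1 -0.5 -0.2 -0.5 0 0 0" --pt "1 -1.2 -0.3 -1 0 0 -0.08" --pt "1 -1.9 -0.5 -1 0 0 -0.16" --pt "1 -2.7 -0.7 -1 0 0 -0.239" --pt "1 -3.3 -0.8 -1 0 0 -0.239" --pt "1 -3.57 -0.87 -1 0 0 -0.239" --pt "1 -3.57 -0.87 -1 0 0 -0.239" --pt "1 -3.57 -0.87 -1 0 0 -0.239"

```text
time_s: 16.5
ee_pos: [0.4505, 0.1847, 0.1787]
eef_rot: [-3.141, -0.001, -0.0]
force: [0.5, 0.1, 0.2]
grip_width: 0.0941
grip_force: 0.0
```

Run:
```python
from h import *
look(['tin_center','nut_center','jar_center','carton_center'],'pics/w3.png')
```

```text
tcp [0.4505 0.1847 0.1787] rot [-3.141e+00 -1.000e-03 -0.000e+00] t 16.5 w 0.094
tin_center 0.76 [328. 189.] ztop 0.0228 rect [451.1 183.9] [57.6 58.7] 89.5 units [0.01 0.02]
tin_center 0.48 [584.  50.] ztop 0.0185 rect [575.1 -71.2] [137.4  71.6] 56.5 units [2.49 5.12]
nut_center 0.96 [207. 202.] ztop 0.0206 rect [435.8 321.7] [33.9 38.4] 15.3 units [-0.29 -2.74]
jar_center 0.83 [311. 298.] ztop 0.0571 rect [318.  203.8] [35.2  9.5] 88.0 units [-2.65 -0.38]
jar_center 0.61 [418.  29.] ztop 0.0728 rect [606.8 100.5] [44.5 33.9] 89.8 units [3.13 1.68]
carton_center 0.83 [306.  28.] ztop 0.0329 rect [618.5 203.8] [30.2 45.6] 76.7 units [ 3.36 -0.38]
carton_center 0.64 [633. 298.] ztop 0.0279 rect [ 301.  -208.6] [20.5  2. ] 66.1 units [-2.99  7.87]
```

View pics/w3.png

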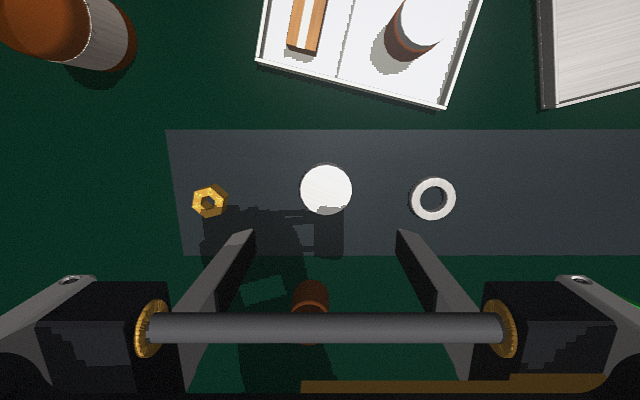

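The wrist view shows the tin centred at (326,189), the nut at (209,201), and the carton and jar standing in their bays.

Request:
move_arm --pt "1 0.01 0.02 0.8 0 0 0" --pt "1 0.01 0.02 1.7 0 0 0" --pt "1 0.01 0.02 2.6 0 0 0" --pt "1 0.01 0.02 3.1 0 0 0" --pt "1 0.01 0.02 3.22 0 0 0" --pt "1 0.01 0.02 3.22 0 0 0" --pt "-1 0.01 0.02 3.22 0 0 0" --pt "-1 0.01 0.02 3.22 0 0 0" --pt "-1 0.01 0.02 3.22 0 0 0" --pt "-1 0.01 0.02 3.22 0 0 0" --pt "-1 0.01 0.02 3.22 0 0 0" --pt "-1 0.01 0.02 3.22 0 0 0"

```text
time_s: 17.95
ee_pos: [0.4503, 0.1839, 0.0179]
eef_rot: [-3.141, -0.001, -0.0]
force: [-1.1, -0.3, 6.4]
grip_width: 0.0596
grip_force: 20.0
```

Request:
move_arm --pt "-1 0 0 -0.5 0 0 0" --pt "-1 0 0 -1.3 0 0 0" --pt "-1 0 0 -2.1 0 0 0" --pt "-1 0.3 0.5 -2.4 0 0 0" --pt "-1 0.7 1.2 -2.4 0 0 -0.06" --pt "-1 1.2 2.1 -2.4 0 0 -0.12" --pt "-1 1.7 3 -2.4 0 0 -0.18" --pt "-1 2.2 3.9 -2.4 0 0 -0.243" --pt "-1 2.7 4.8 -2.4 0 0 -0.243" --pt "-1 3.1 5.45 -2.4 0 0 -0.243" --pt "-1 3.28 5.74 -2.4 0 0 -0.243" --pt "-1 3.28 5.74 -2.4 0 0 -0.243"

```text
time_s: 19.15
ee_pos: [0.6143, -0.1053, 0.1366]
eef_rot: [-3.141, 0.001, 0.24]
force: [-0.1, 0.3, -0.2]
grip_width: 0.0597
grip_force: 20.0
```

Run:
```python
from h import *
look(['tray_b','tin_center','vial_center'],'pics/w4.png')
```

```text
tcp [ 0.6143 -0.1053  0.1366] rot [-3.141e+00  1.000e-03  2.400e-01] t 19.1 w 0.06
tray_b 0.8 [377. 179.] ztop 0.0209 rect [ 625.7 -144. ] [124.4 206.3] 14.3 units [0.04 0.81]
tray_b 0.66 [112. 124.] ztop 0.0215 rect [620.3 130.3] [182.5 125.1] 76.3 units [ 1.24 -4.55]
tin_center 0.66 [326. 252.] ztop 0.1414 rect [ 615.  -105.5] [59.4 59. ] 56.0 units [0.01 0.01]
tin_center 0.66 [111. 125.] ztop 0.0215 rect [620.5 130.3] [182.6 124.7] 76.3 units [ 1.24 -4.55]
vial_center 0.64 [423. 207.] ztop 0.0655 rect [ 635.  -196.1] [23.3 23. ] 6.7 units [-0.03  1.86]
```

View pics/w4.png

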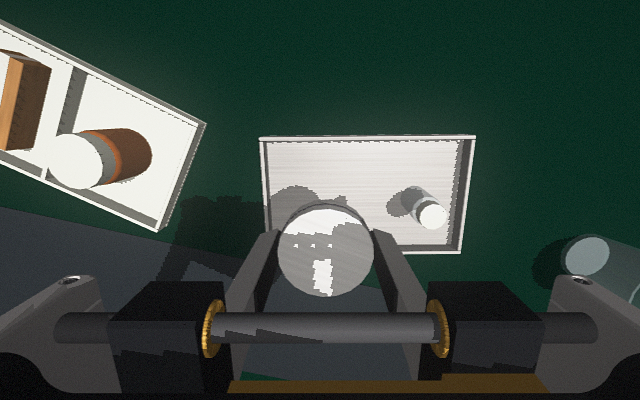

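The tin (326,250) is held flat over the near-left part of the steel tray, well clear of the vial (430,215).

Request:
move_arm --pt "-1 0.04 0.05 0.6 0 0 0" --pt "-1 0.04 0.05 1.3 0 0 0" --pt "-1 0.04 0.05 1.9 0 0 0" --pt "-1 0.04 0.05 2.2 0 0 0" --pt "-1 0.04 0.05 2.31 0 0 0" --pt "-1 0.04 0.05 2.31 0 0 0" --pt "0.6 0.04 0.05 2.31 0 0 0" --pt "0.6 0.04 0.05 2.31 0 0 0" --pt "0.6 0.04 0.05 2.31 0 0 0" --pt "0.6 0.04 0.05 2.31 0 0 0" --pt "0.6 0.04 0.05 1.7 0 0 0" --pt "0.6 0.04 0.05 0.7 0 0 0"

```text
time_s: 20.55
ee_pos: [0.6149, -0.1048, 0.1006]
eef_rot: [-3.139, 0.005, 0.243]
force: [-0.4, -0.0, 0.7]
grip_width: 0.0752
grip_force: 0.0
```

Request:
move_arm --pt "0.3 0 0 -0.5 0 0 0" --pt "0.3 -0.15 -0.7 -0.95 0 0 0.1" --pt "0.3 -0.3 -1.6 -0.95 0 0 0.2" --pt "0.3 -0.4 -2.5 -0.95 0 0 0.3" --pt "0.3 -0.5 -3.4 -0.95 0 0 0.4" --pt "0.3 -0.65 -4.3 -0.95 0 0 0.5" --pt "0.3 -0.8 -5.2 -0.95 0 0 0.5" --pt "0.3 -0.95 -6.1 -0.95 0 0 0.5" --pt "0.3 -1.1 -7 -0.95 0 0 0.5" --pt "0.3 -1.25 -7.9 -0.95 0 0 0.5" --pt "0.3 -1.4 -8.7 -0.95 0 0 0.5" --pt "0.3 -1.42 -9.15 -0.95 0 0 0.5"

```text
time_s: 21.75
ee_pos: [0.4361, 0.3242, 0.1502]
eef_rot: [-3.141, -0.0, -0.255]
force: [0.1, 0.1, -0.3]
grip_width: 0.0613
grip_force: 0.0
```

Run:
```python
from h import *
look(['nut_center'])
```

```text
tcp [0.4361 0.3242 0.1502] rot [-3.141 -0.    -0.255] t 21.8 w 0.061
nut_center 0.86 [324. 199.] ztop 0.0207 rect [435.9 322.7] [37.5 34.2] 45.2 units [0.01 0.03]
```

Request:
move_arm --pt "0.3 0.01 0.03 0.8 0 0 0" --pt "0.3 0.01 0.03 1.7 0 0 0" --pt "0.3 0.01 0.03 2.4 0 0 0" --pt "0.3 0.01 0.03 2.62 0 0 0" --pt "0.3 0.01 0.03 2.62 0 0 0" --pt "-1 0.01 0.03 2.62 0 0 0" --pt "-1 0.01 0.03 2.62 0 0 0" --pt "-1 0.01 0.03 2.62 0 0 0" --pt "-1 0.01 0.03 2.62 0 0 0" --pt "-1 0.01 0.03 2.62 0 0 0" --pt "-1 0.01 0.03 2.62 0 0 0" --pt "-1 0.01 0.03 2.62 0 0 0" --grip_force 25

```text
time_s: 23.05
ee_pos: [0.4381, 0.3205, 0.0199]
eef_rot: [-3.141, -0.001, -0.257]
force: [-2.0, -1.0, 7.5]
grip_width: 0.0339
grip_force: 25.0
```

Request:
move_arm --pt "-1 0 0 -0.6 0 0 0" --pt "-1 0 0 -1.5 0 0 0" --pt "-1 0.2 0.3 -2.4 0 0 0" --pt "-1 0.7 0.9 -2.6 0 0 0" --pt "-1 1.25 1.65 -2.6 0 0 0" --pt "-1 1.8 2.4 -2.6 0 0 0" --pt "-1 2.4 3.1 -2.6 0 0 0" --pt "-1 3 3.9 -2.6 0 0 0" --pt "-1 3.6 4.7 -2.6 0 0 0" --pt "-1 4.2 5.5 -2.6 0 0 0" --pt "-1 4.8 6.3 -2.6 0 0 0" --pt "-1 5.3 6.9 -2.6 0 0 0"

```text
time_s: 24.25
ee_pos: [0.6066, -0.0836, 0.1491]
eef_rot: [3.141, -0.0, -0.258]
force: [0.1, 0.6, -0.1]
grip_width: 0.0336
grip_force: 25.0
```

Request:
move_arm --pt "-1 0.2 0.3 0 0 0 0" --pt "-1 0.3 0.43 0 0 0 0" --pt "-1 0.3 0.43 0 0 0 0" --pt "-1 0.3 0.43 0 0 0 0"

```text
time_s: 24.65
ee_pos: [0.615, -0.104, 0.149]
eef_rot: [-3.141, 0.0, -0.256]
force: [0.1, -0.0, -0.8]
grip_width: 0.0336
grip_force: 25.0
```

Run:
```python
from h import *
im,d,T,K,W=look(['nut_center','tin_center'],'pics/w5.png')
m=(W[...,2]>.02)&(W[...,2]<.032)&(np.hypot(W[...,0]-.6155,W[...,1]+.105)<.045)&(d>0)
print(m.sum(),cv2.minEnclosingCircle((W[m][:,:2]*1000).astype(np.float32)))
```

```text
tcp [ 0.615 -0.104  0.149] rot [-3.141  0.    -0.256] t 24.6 w 0.034
nut_center 0.69 [328. 253.] ztop 0.1495 rect [ 612.6 -102.8] [33.8 38.7] 76.4 units [-0.05 -0.01]
tin_center 0.88 [328. 196.] ztop 0.0268 rect [ 618.8 -105.8] [59.2 56.2] 76.6 units [0.08 0.02]
tin_center 0.59 [377. 164.] ztop 0.021 rect [ 625.8 -144. ] [124.1 206.4] 14.3 units [0.41 0.72]
2462 ((617.1353759765625, -105.14348602294922), 30.016725540161133)
```

View pics/w5.png

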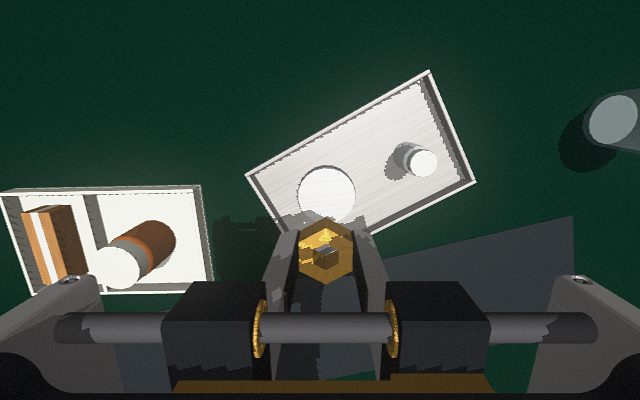

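The nut (325,250) is held flat between the fingers and the tin is at (326,195); a 5 mm forward correction centres it.

Request:
move_arm --pt "-1 0.1 0.02 0.5 0 0 0" --pt "-1 0.1 0.02 1.1 0 0 0" --pt "-1 0.1 0.02 1.6 0 0 0" --pt "-1 0.1 0.02 1.9 0 0 0" --pt "-1 0.1 0.02 2.04 0 0 0" --pt "-1 0.1 0.02 2.07 0 0 0" --pt "-1 0.1 0.02 2.07 0 0 0" --pt "0.1 0.1 0.02 2.07 0 0 0" --pt "0.1 0.1 0.02 2.07 0 0 0" --pt "0.1 0.1 0.02 2.07 0 0 0" --pt "0.1 0.1 0.02 1.6 0 0 0" --pt "0.1 0.1 0.02 0.7 0 0 0"

```text
time_s: 26.0
ee_pos: [0.6183, -0.1073, 0.1119]
eef_rot: [3.141, 0.006, -0.257]
force: [0.6, 0.0, 0.3]
grip_width: 0.0519
grip_force: 0.0
```

Request:
move_arm --pt "0.1 0 0 -1 0 0 0" --pt "0.1 -1 0 -2 0 0 0" --pt "0.1 -2 0 -2 0 0 0" --pt "0.1 -2 0 -2 0 0 0" --pt "0.1 -2 0 -2 0 0 0"

```text
time_s: 26.5
ee_pos: [0.5223, -0.0818, 0.2156]
eef_rot: [-3.142, -0.002, -0.257]
force: [0.1, 0.4, 0.4]
grip_width: 0.0517
grip_force: 0.0
```

Run:
```python
from h import *
im,d,T,K,W=look(['nut_center','tin_center','vial_center','jar_center','carton_center','tray_a','tray_b'],'pics/w6.png')
im,d,T,K=shot('scene');cv2.imwrite('pics/s2.png',cv2.resize(im[120:320,140:520,::-1],(798,420)))
```

```text
tcp [ 0.5223 -0.0818  0.2156] rot [-3.142e+00 -2.000e-03 -2.570e-01] t 26.5 w 0.052
nut_center 0.67 [324.  94.] ztop 0.0469 rect [ 617.4 -106.7] [34.  36.5] 74.5 units [ 1.97 -0.  ]
tin_center 0.87 [325. 105.] ztop 0.027 rect [ 617.6 -105.4] [58.5 57.8] 30.8 units [ 1.96 -0.03]
vial_center 0.59 [404.  63.] ztop 0.0657 rect [ 634.6 -196.3] [23.3 23.1] 68.1 units [2.75 1.64]
jar_center 0.75 [152. 152.] ztop 0.0725 rect [612.1  99.4] [43.9 44.2] 9.3 units [ 0.82 -3.96]
carton_center 0.76 [ 80. 151.] ztop 0.0325 rect [637.3 198.2] [32.4 83.1] 76.4 units [ 0.8 -6. ]
tray_a 0.83 [360.  81.] ztop 0.0208 rect [ 625.8 -144.3] [124.2 206.6] 14.2 units [2.32 0.68]
tray_a 0.75 [140. 132.] ztop 0.0214 rect [623.  142.5] [208.  124.3] 76.4 units [ 0.81 -4.85]
tray_b 0.83 [360.  81.] ztop 0.0208 rect [ 625.8 -144.3] [124.2 206.6] 14.2 units [2.32 0.68]
tray_b 0.75 [140. 132.] ztop 0.0214 rect [623.  142.5] [208.  124.3] 76.4 units [ 0.81 -4.85]
```

View pics/w6.png

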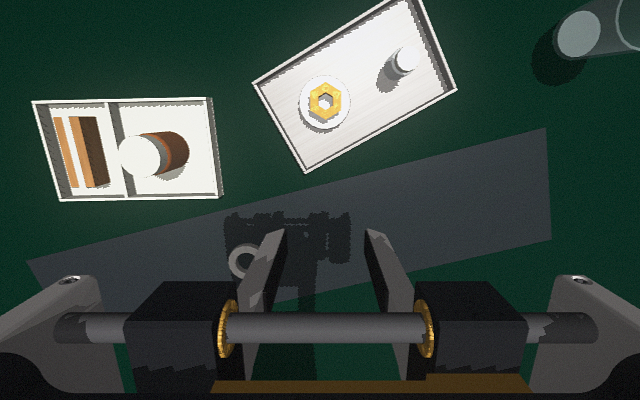

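View pics/s2.png

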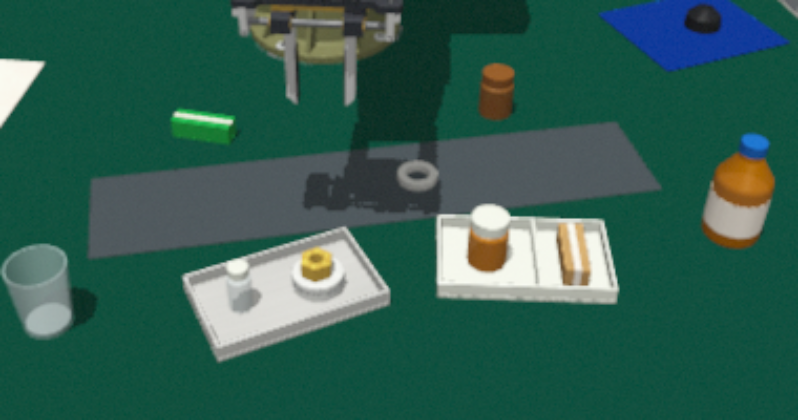

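Both views show the nut centred on the tin lid (wrist 325,102), the vial (405,60) upright beside it, and the jar (150,155) and carton (82,152) in their bays. Nothing touches the robot.

```bash
python3 -c "
from station import ctrl
print(ctrl.hand_in())"
```

```text
the job is handed in; nothing more can be done
None
```

Both kits are made up and the job is handed in; the final pictures show every part in place, upright or flat, with the ring, bottle and beaker not visibly moved.

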